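Strip the slicing guide: hook up the drop guard and take off the length stop

TASK

Strip down the bread-slicing guide for cleaning. First raise its steel drop guard by the black handle and hook the ends of its crossbar into the notches at the top of the two cheeks, so that it stays up by itself; then slide the white length stop along its T-track, under the raised guard, to the track's open end, lift it off there and set it down gently, standing on its shoe, wholly on the brown chopping board. Do not let the guard or the stop drop, and leave the pepper mill, the spice jar and the salt shaker where they stand.

Things in the scene. Friction and masses are not known exactly. Their poses are not given: they have to be found in the camera images.
- slicer: Bread-slicing guide, fixed: pale wooden base, 216 mm deep (x) by 350 mm long (y from -185 to +165), top (the bed) 22 mm above the worktop, with a T-track along its near side and a grey C-frame that stands on a post at its far side only (x = 76 to 100 mm). Origin: on the worktop; x points to the far side, y to the left along the track, z up.
- track_mid (a point): Fixed to the slicer, on the bed in the T-track, x = -82, y = 0 mm. Aluminium channel along y, 35 mm wide, 11 mm high, from an end cap at y = +155 to its open end at y = -70 mm. Inside 28 mm wide, 8 mm high, under two 3 mm lips that leave a 13 mm slot. Its floor is the bed, which runs on level past the open end to y = -185.
- open_end (a point): Fixed to the slicer: point on the bare bed beyond the track's open end (x = -82, y = -128 mm) where the centre of the stop's shoe is clear of the lips and can be lifted straight up.
- slot_foot (a point): Middle of the guard's crossbar when it is down: x = 32, y = 0 of the slicer, 72 mm above the bed. The cheeks are upright 8 mm plates at x = -20 to -12 and 76 to 84 mm, y = -15 to +31, top 150 mm above the bed. Each has a J-slot: a vertical leg 14 mm wide round y = 0, from 68 mm up to a closed top at 142 mm, with a notch beside its top.
- notch_mid (a point): Middle of the crossbar when it hangs in both notches: x = 32, y = 17 of the slicer, 120 mm above the bed. The notches open from the slots' upper part toward +y, behind a lip (y = 7 to 11, top 124 mm above the bed): the crossbar's centre must be lifted to 128 to 138 mm to pass over the lip, then lowered. Notch: y = 11 to 23, floor at 116 mm.
- bridge (a point): Middle of the underside of the grey bridge (y = -27 to -15 of the slicer, x = -20 to 84 mm) that carries the near cheek from the far post; 45 mm of free height below it and below the near cheek, where the stop's fence passes. The near side of the frame (x below -28 mm) is open to the top, so a gripper that holds the stop's knob can travel past.
- guard: Steel drop guard, loose (about 0.25 kg) but captive in the J-slots: plate 78 mm wide (x), 5 mm thick (y), from 66 mm below to 3 mm above the origin, on a round crossbar 8 mm thick, 118 mm long (x). Origin: middle of the crossbar. Down, its lower edge is 6 mm over the bed and bars the stop's way; hung up, 54 mm. It falls if let go before it hangs.
- guard_handle (a point): Centre of the guard's black handle, 45 mm above the crossbar: 72 mm long (x), 14 mm wide (y), 14 mm high, on two thin stems. Pinch it from above across its 14 mm (the slicer's y).
- stop: White length stop, loose (about 0.22 kg), captive in the T-track: aluminium shoe 24 (x) x 50 (y) x 5 mm, neck 10 mm wide, block 34 x 50 mm from 13 to 28 mm high, white fence plate 10 mm thick (y) reaching to x = +112 mm, from 1 to 34 mm high. Origin: centre of the shoe's underside. It stands level on shoe and fence. Starts on the guard's +y side, slides easily.
- stop_knob (a point): Where to grip the stop's red upright knob, on its axis, 60 mm above the stop's origin; the knob is 22 mm (x) by 20 mm (y), from 28 to 74 mm high.
- stop_tip (a point): Far lower end of the white fence plate, 112 mm in x from the stop's origin.
- board: Brown wooden chopping board, fixed, 210 mm (x) by 320 mm (y), 21 mm thick, beside the slicing guide (on its left or its right). Origin: centre of its underside; z up.
- pepper_mill: Wooden pepper mill, 58 mm thick, 170 mm high, standing on the chopping board, loose. Origin: centre of its foot.
- spice_jar: Glass spice jar with green cap, 46 mm thick, 106 mm high, standing on the chopping board, loose. Origin: centre of its foot.
- salt_shaker: Salt shaker with grey cap, 44 mm thick, 90 mm high, standing on the far left corner of the slicing guide's bed, loose. Origin: centre of its foot.

How it is judged:
By the outcome, as a careful person would: the job done as asked, in the order asked, and still so for the second after the job is handed in, with the robot touching nothing.
It also fails if it takes over 58 s, if anything falls off the work surface, if the arm or the gripper's body presses on something with over 40 N, if the wrist force passes 120 N, or if a joint passes its speed limit or range.

ROBOT

A 7-joint arm with a two-finger parallel gripper is mounted at the origin on a cart in front of the work surface, level with it; the furniture and walls round the work are solid. World frame = base frame: x ahead of the robot, y to its left, z up, the work surface at z = 0. Lengths are in mm, angles in rad, forces in N, time in s.
With the tool pointing down it reaches from about 425 to 875 mm from the base axis. Payload 8.4 kg.
Tool frame: the origin (TCP) lies on the centre line of the jaws, within the pads' length; the fingertips stand manip.tcp_to_tips ahead of it and the grasp point (between the pads) lies 5 mm behind it (manip.tcp_to_tips is the distance from the TCP to the fingertips, in mm); z points along the fingers, y is the line along which they close (so a half turn about z gives the same grasp; the last joint's range is limited). The gripper opens to 87 mm and grips with 3 to 60 N. Pads are 19 mm wide; open, the fingers measure 117 mm over their backs; the gripper's body (75 mm by 190 mm) begins 51 mm behind the grasp point.
Start: joints at [1.039, 0.333, 0.04, 1.465, -0.013, 1.343, -0.059], TCP at [272.594, -590.048, 236.546] pointing down, gripper open.
Joint ranges: [-2.58, 2.58], [-0.38, 2.09], [-1.3, 1.39], [0.25, 2.4], [-1.5, 4.64], [0.08, 2.09], [-2.65, 2.65]. Speed limits (rad/s): [2.22, 2.22, 2.79, 2.79, 3.14, 3.14, 3.14].

INTERFACE

Orientations are given as a unit quaternion [w, x, y, z].
In Python, from plant import manip gives the robot as it stands.
- The arm moves only by the tool run_rows, called after "Request:" in YAML: its name, and indented under it one key for each argument. Schema: {"type":"object","properties":{"plan":{"type":"object","properties":{"finger_gap":{"type":"array","items":{"type":"number"},"minItems":1,"maxItems":20},"sx":{"type":"array","items":{"type":"number"},"minItems":1,"maxItems":20},"sy":{"type":"array","items":{"type":"number"},"minItems":1,"maxItems":20},"sz":{"type":"array","items":{"type":"number"},"minItems":1,"maxItems":20},"yaw":{"type":"array","items":{"type":"number"},"minItems":1,"maxItems":20}},"additionalProperties":false,"required":["finger_gap","sx","sy","sz","yaw"]},"grip_force":{"type":"number"},"only":{"type":"string"},"quiet":{"type":"boolean"},"lines":{"type":"string"}},"required":["plan"],"additionalProperties":false}. plan is an object with one list for each field, all of the same length, 1 to 20, a row being the entries at one place: finger_gap (the finger opening in mm), sx, sy, sz (the shift in mm), yaw (a turn about the tool's z in rad); each row shifts and turns the commanded pose from where the row before left it, along the tool's axes as they then stand; what a row does not reach is not made up. A row lasts 1/12 s, in which the tool goes at most 41.7 mm and 0.125 rad, less where a joint would pass 70% of its speed; a pose out of reach is approached as far as the arm can. The fingers move at their own pace and stop on an object; grip_force is the grip in N (left out, the last holds). Time passes only in rows, so rows that do not move let the fingers close. The tool returns the time, the measured TCP pose, the force, the opening and the grip force at its end. only (a regular expression) keeps the lines of the reply that match it, lines (a string "A,B") keeps lines A to B, and quiet returns only ok. Input that does not fit is refused with a message, and nothing moves.
- manip.read_state(): the state, without advancing time (a new reading comes with each control period).
- manip.get_image(name): name is "side" or "top" or "wrist"; returns a dict with "frame" (480x640x3 uint8, red, green, blue), "vfov" (degrees; the focal length in pixels is half the picture's height over the tangent of half this angle, whatever the lens; pixels are square), "cx", "cy" (the principal point, pixels), "k1" (the pictures are not rectified: a ray, as slopes to the right and down, at radius r is drawn at 1 + k1 r^2 times it, then the intrinsics apply), "pose" (4x4, takes a point from camera to world coordinates). Camera axes: x right, y down, z forward; pixel columns grow to the right and rows downward; lengths in mm; the calibration is good to about 2 mm. A picture is of the moment at which its call begins. There is no depth.
- manip.close_job(): hands the job in; it is judged then, once.
The state is a dict: "time_s": time; "joints": joint angles; "qvel": joint speeds; "joint_torque": joint torques, N m; "ee_pos": TCP position; "tcp_rot": TCP orientation; "contact_force": force on the tool from outside, world axes, zero at the start; "ft_torque": the same for the moment, N m; "grip_width": finger opening in mm; "finger_force": force on a finger pad.
Only numpy, scipy, OpenCV 4.12 (cv2) and the standard library are available. Lean on these libraries where they do the work, as an engineer would, in place of code of your own. Each camera call takes 0.05 s, during which the arm holds its last target. There are 200 camera calls.

## Working session

There is one attempt and no reset: what is moved stays moved. The work goes in short steps, Python scripts to look and compute and a tool call to move; the robot and the scene stay as the last step left them, time stands still between calls to the robot, and variables do not carry over. Pictures are saved under pics/ and viewed, at most 10 in all, crops included, and the job is handed in when it is done.

```bash
ls; mkdir -p pics
```

Create h.py:
```python
import numpy as np,cv2
from plant import manip
def cam(n):
    d=manip.get_image(n); d['f']=240/np.tan(np.radians(d['vfov'])/2); d['pose']=np.array(d['pose']); return d
def K(d): return np.array([[d['f'],0,d['cx']],[0,d['f'],d['cy']],[0,0,1.]])
def ray(d,u,v):
    x,y=(u-d['cx'])/d['f'],(v-d['cy'])/d['f']; a,b=x,y
    for _ in range(30):
        s=1+d['k1']*(a*a+b*b); a,b=x/s,y/s
    P=d['pose']; r=P[:3,:3]@[a,b,1]; return P[:3,3],r/np.linalg.norm(r)
def onz(d,u,v,z):
    o,r=ray(d,u,v); return o+r*(z-o[2])/r[2]
def proj(d,p):
    P=d['pose']; c=P[:3,:3].T@(np.array(p,float)-P[:3,3]); a,b=c[0]/c[2],c[1]/c[2]; s=1+d['k1']*(a*a+b*b)
    return np.array([d['cx']+d['f']*a*s,d['cy']+d['f']*b*s])
def save(d,n): cv2.imwrite('pics/'+n,d['frame'][:,:,::-1])
```

Run:
```python
from h import *
for n in('top','side'):
    d=cam(n); save(d,n+'1.png'); print(n,d['pose'].round(2).tolist(),d['f'],d['k1'],d['cx'],d['cy'])
print(manip.tcp_to_tips,manip.read_state())
```

```text
pics
plant.py
top [[-0.02, -0.99, 0.1, 443.22], [-1.0, 0.02, -0.02, 8.47], [0.02, -0.1, -0.99, 1203.49], [0.0, 0.0, 0.0, 1.0]] 462.2451492738897 -0.09509973958962538 320.08435319105644 235.5754624718822
side [[-0.91, -0.27, 0.33, 116.27], [-0.42, 0.56, -0.71, 931.81], [0.0, -0.78, -0.62, 954.39], [0.0, 0.0, 0.0, 1.0]] 516.6270138239527 -0.11457231447237867 316.8314777105999 238.27632987738693
14.0 {'time_s': 0.1, 'joints': array([ 1.03879522,  0.33384001,  0.03989607,  1.46615834, -0.01340276,
        1.34331932, -0.05847194]), 'qvel': array([-0.00060165, -0.00158072,  0.00142322, -0.00204489, -0.00044246,
        0.00226368, -0.00012768]), 'joint_torque': array([ 5.00549708e-03, -6.57803607e+01,  1.34083617e+00, -4.04703927e+01,
       -5.94579102e-02,  4.09761036e-02,  9.60786701e-05]), 'ee_pos': array([ 272.41822782, -589.71867429,  235.76065888]), 'tcp_rot': array([-6.99723478e-04,  9.76677377e-01,  2.14710895e-01, -2.06023554e-04]), 'contact_force': array([0.59615633, 1.32325454, 0.40261249]), 'ft_torque': array([0.01279732, 0.01608894, 0.05430423]), 'finger_force': 0.0, 'grip_width': 87.38502409360431}
```

View pics/top1.png

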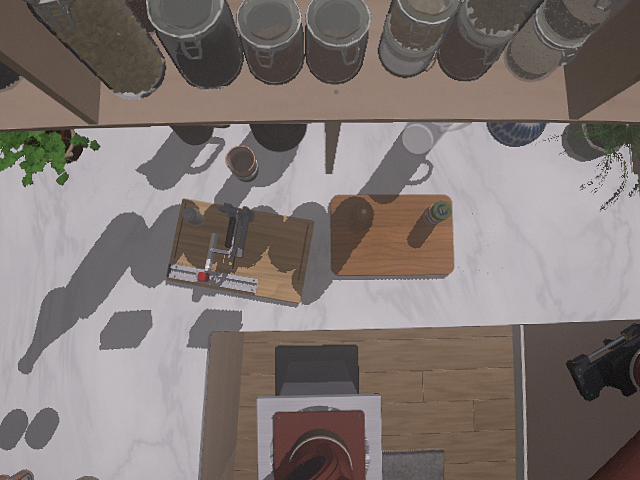

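View pics/side1.png

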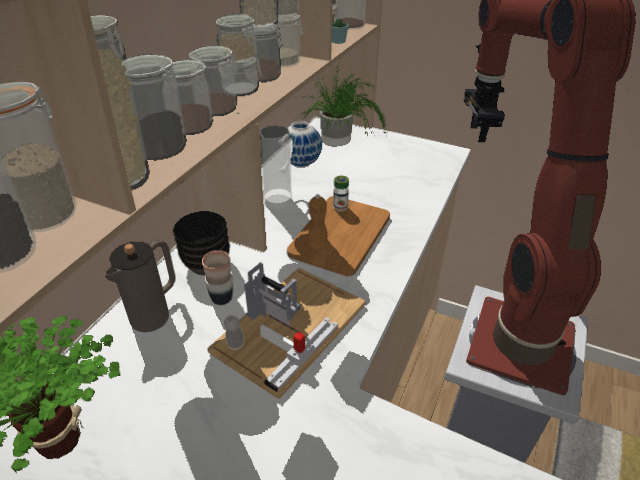

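Top view: slicer at about cols 168–313, rows 200–305, slightly rotated. The red knob is at (203,276) and the black handle at (231,232). The board is at (331–453, 195–278), with the mill at (360,212) and the jar at (438,212). Next I'll take crops for accurate corners.

Run:
```python
from h import *
t=cv2.imread('pics/top1.png'); s=cv2.imread('pics/side1.png')
a=cv2.resize(t[185:310,160:320],(800,600)[:1]+(625,),interpolation=cv2.INTER_CUBIC)[:600]
cv2.imwrite('pics/topc.png',a)
cv2.imwrite('pics/sidec.png',cv2.resize(s[255:395,205:375],None,fx=4.25,fy=4.25,interpolation=cv2.INTER_CUBIC))
```

```text
(no output)
```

View pics/topc.png

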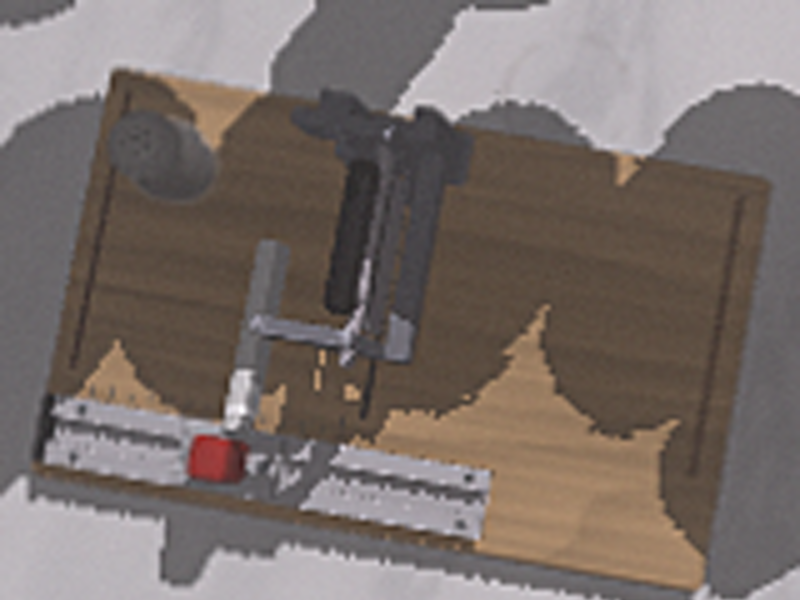

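View pics/sidec.png

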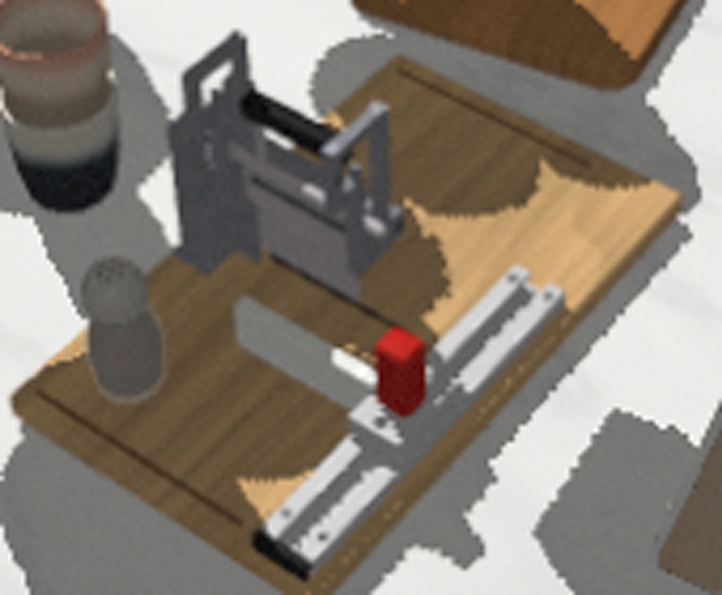

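Top crop: bed corners at about (118,70), (770,180) and (705,588). The track's open end is at (492,470)/(482,540), and the knob at (217,458). Side crop: bed corners at (10,395), (400,57) and (682,200), with the open end at (518,268)/(562,290). Now I'll do the rigid fits.

Create fit.py:
```python
from h import *
T=cam('top'); S=cam('side')
def tp(p): return (p[0]/5+160-.4,p[1]/5+185-.4)
def sp(p): return (p[0]/4.25+205-.4,p[1]/4.25+255-.4)
def kab(M,W):
    M,W=np.array(M,float)[:,:2],np.array(W)[:,:2]; m,w=M.mean(0),W.mean(0)
    a=M-m;b=W-w; th=np.arctan2((a[:,0]*b[:,1]-a[:,1]*b[:,0]).sum(),(a*b).sum())
    R=np.array([[np.cos(th),-np.sin(th)],[np.sin(th),np.cos(th)]]); t=w-R@m
    return th,t,(W-(M@R.T+t))
tm=[(108,165,22),(108,-185,22),(-108,-185,22),(-64.5,-70,33),(-99.5,-70,33)]
tpx=[(118,70),(770,180),(703,588),(492,470),(482,540)]
sm=tm; spx=[None,(400,57),(682,200),(518,268),(562,290)]
tw=[onz(T,*tp(p),m[2]) for p,m in zip(tpx,tm)]
sm2=[(108,165,22)]+list(tm[1:]); spx[0]=(10,393)
sw=[onz(S,*sp(p),m[2]) for p,m in zip(spx,tm)]
for n,M,W in(('T',tm,tw),('S',tm,sw),('TS',tm+tm,tw+sw)):
    th,t,r=kab(M,W); print(n,th.round(4),t.round(1),r.round(1).tolist())
```

Create m1.py:
```python
from fit import *
R=np.array([[np.cos(th),-np.sin(th)],[np.sin(th),np.cos(th)]])
inv=lambda w:(R.T@(w[:2]-t)).round(1)
def red(d):
    f=d['frame'].astype(int); return ((f[:,:,0]>90)&(f[:,:,1]<60)&(f[:,:,2]<60)).astype(np.uint8)
for n,d,(x0,x1,y0,y1) in(('T',T,(160,320,185,310)),('S',S,(205,375,255,395))):
    m=red(d); k=np.zeros_like(m);k[y0:y1,x0:x1]=m[y0:y1,x0:x1]
    v,u=np.nonzero(k); print(n,'red',u.min(),u.max(),v.min(),v.max(),u.mean(),v.mean())
    w=onz(d,u.mean(),v.mean(),22+(74 if n=='T' else 55)); print(w.round(1),inv(w))
w=onz(T,*tp((217,458)),96);print('knobtop T',w.round(1),inv(w))
w=onz(S,*sp((401,343)),96);print('knobtop S',w.round(1),inv(w))
w=onz(T,*tp((352,237)),145);print('handle T',w.round(1),inv(w))
w=onz(S,*sp((297,124)),140);print('handle S',w.round(1),inv(w))
# board by colour
for d,n,xs in((T,'T',(322,480)),):
    hsv=cv2.cvtColor(d['frame'],cv2.COLOR_RGB2HSV); m=cv2.inRange(hsv,(3,90,40),(20,255,255)); m[:,:xs[0]]=0;m[:,xs[1]:]=0;m[:180]=0;m[290:]=0
    c=max(cv2.findContours(m,0,2)[0],key=cv2.contourArea); b=cv2.minAreaRect(c); print('board px',b)
    B=np.array([onz(d,*q,21) for q in cv2.boxPoints(b)]); print(B.round(0).tolist(), np.linalg.norm(np.diff(B,axis=0),axis=1))
    print('centre',B.mean(0),[(inv(q)).tolist() for q in B])
```

```bash
python3 m1.py
```

Run:
```python
import cv2,numpy as np
t=cv2.imread('pics/top1.png')[185:290,320:465]; s=cv2.imread('pics/side1.png')[165:280,280:400]
a=cv2.resize(t,None,fx=4,fy=4,interpolation=2);b=cv2.resize(s,None,fx=1.8,fy=1.8,interpolation=2)
o=np.zeros((420,800,3),np.uint8);o[:a.shape[0],:580]=a;o[:b.shape[0],582:582+b.shape[1]]=b
cv2.imwrite('pics/board.png',o)
```

```text
T -0.1824 [529.9 203.7] [[-1.6, -3.4], [-1.6, 2.4], [2.8, 0.6], [0.5, 0.7], [-0.1, -0.3]]
S -0.1982 [529.6 207.6] [[-2.2, -3.7], [-2.0, 4.0], [2.2, 3.3], [-1.6, -0.7], [3.6, -2.9]]
TS -0.1903 [529.7 205.7] [[-2.6, -4.2], [0.2, 1.0], [4.2, -2.4], [1.1, -1.8], [0.4, -3.1], [-1.2, -2.9], [-3.8, 5.3], [0.8, 6.4], [-2.2, 1.9], [3.1, -0.1]]
T red 198 208 272 280 202.23214285714286 276.1607142857143
[461.4 273.8  96. ] [-80.   53.9]
S red 293 304 332 352 298.7282051282051 341.8205128205128
[460.5 279.3  77. ] [-81.9  59.2]
knobtop T [461.3 271.9  96. ] [-79.7  52.1]
knobtop S [460.7 277.   96. ] [-81.2  56.9]
handle T [561.2 198.1 145. ] [32.3 -1.4]
handle S [561.9 197.5 140. ] [33.2 -1.9]
board px ((392.0, 234.5), (79.0, 122.0), 90.0)
[[667.0, -42.0, 21.0], [663.0, -363.0, 21.0], [457.0, -353.0, 21.0], [463.0, -38.0, 21.0]] [321.13172182 207.07996457 315.54368648]
centre [ 562.61988272 -198.76532328   21.        ] [[182.0, -216.8], [238.9, -532.9], [33.9, -562.4], [-19.5, -251.5]]
```

View pics/board.png

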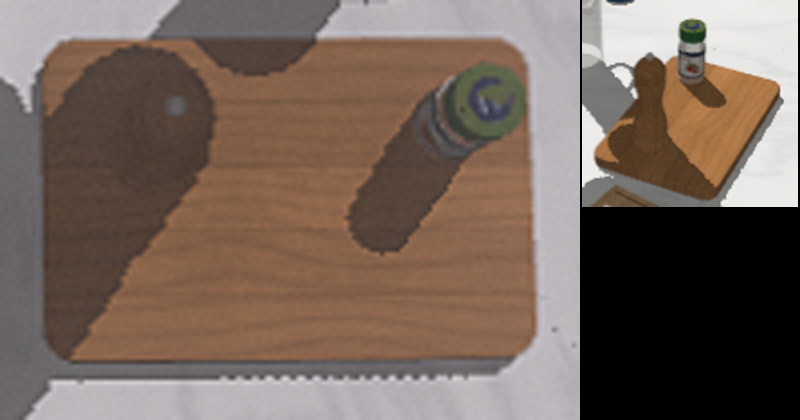

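The board spans x ≈ 458–667 and y ≈ −38…−360, matching 210×320. The mill top is at full-image (364,211) and the jar top at (442,210). The slicer sits at about (530,205.5) with yaw −0.19, and the handle at (561.5,198) agrees in both views. Moving now.

Add to h.py:
```python
from scipy.spatial.transform import Rotation as Ro
def go(p,h=None):
    s=manip.read_state(); q=s['tcp_rot']; R=Ro.from_quat([q[1],q[2],q[3],q[0]]).as_matrix()
    hd=np.arctan2(R[1,0],R[0,0]); print('t',round(s['time_s'],2),'pos',s['ee_pos'].round(1),'head',hd.round(4),'tilt',R[:,2].round(3),'w',round(s['grip_width'],1))
    print('tool move',(R.T@(np.array(p)-s['ee_pos'])).round(1),'turn',None if h is None else round(hd-h,3))
```

```text
(no output)
```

Request:
run_rows:
  plan: {"finger_gap":[60,60,60,60,60,60,60,60,60,60,60],"sx":[0,0,0,0,0,6,6,6,6,6,6],"sy":[0,0,0,0,0,-36,-36,-36,-36,-36,-36],"sz":[-12,-12,-12,-12,-12,0,0,0,0,0,0],"yaw":[0.124,0.124,0.124,0.124,0.124,0,0,0,0,0,0]}

```text
time_s: 1.12
ee_pos: [348.4, -382.7, 296.5]
tcp_rot: [0.0, 0.996, -0.093, -0.0]
contact_force: [1.2, -0.6, -0.4]
grip_width: 59.8
finger_force: 0.0
```

```bash
python3 -c "
from h import *
go([545,198,296],-.19)"
```

```text
t 1.12 pos [ 348.4 -382.7  296.5] head -0.1872 tilt [-0. -0. -1.] w 59.8
tool move [ 8.510e+01 -6.072e+02  4.000e-01] turn 0.003
```

Request:
run_rows:
  plan: {"finger_gap":[60,60,60,60,60,60,60,60,60,60,60,60,60,60,60,60,60,60,60],"sx":[5,5,5,5,5,5,5,5,5,5,5,5,5,5,5,5,5,0,0],"sy":[-36,-36,-36,-36,-36,-36,-36,-36,-36,-36,-36,-36,-36,-36,-36,-36,-30,0,0],"sz":[0,0,0,0,0,0,0,0,0,0,0,0,0,0,0,0,0,0,0],"yaw":[0,0,0,0,0,0,0,0,0,0,0,0,0,0,0,0,0,0,0]}

```text
time_s: 2.7
ee_pos: [544.1, 197.0, 295.9]
tcp_rot: [-0.0, 0.996, -0.092, -0.001]
contact_force: [-0.7, -0.5, 0.9]
grip_width: 60.1
finger_force: 0.0
```

Run:
```python
from h import *
go([561.5,198,134],-.19)
d=cam('wrist'); save(d,'w1.png'); print(d['pose'].round(2).tolist(),d['f'],d['k1'])
```

```text
t 2.7 pos [544.1 197.  295.9] head -0.1838 tilt [-0.001  0.001 -1.   ] w 60.1
tool move [ 17.1  -4.1 161.9] turn 0.006
[[-0.18, -0.94, -0.29, 622.55], [-0.98, 0.17, 0.05, 181.48], [0.0, 0.29, -0.96, 445.07], [0.0, 0.0, 0.0, 1.0]] 408.61228939019134 -0.09182392274392649
```

View pics/w1.png

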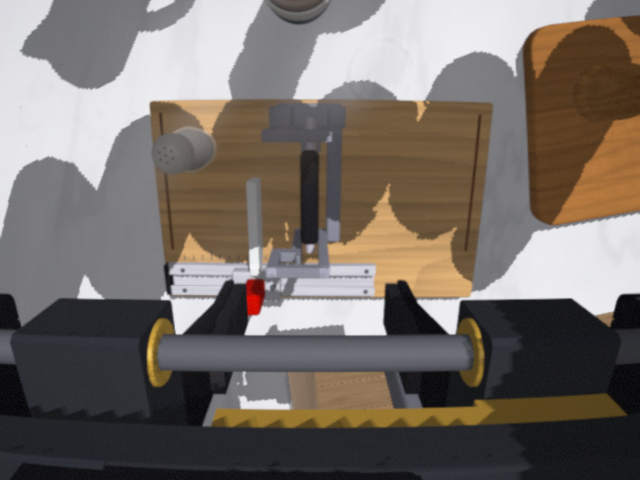

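Wrist view: bed corners at (152,101), (491,103) and (474,298). The track's open end is at (376,264)/(375,296), and the handle is centred at (310,197).

Create fw.py:
```python
from fit import *
d=cam('wrist')
W=[onz(d,*p,m[2]) for p,m in zip([(152,101),(491,103),(474,298),(376,264),(375,296)],tm)]
th,t,r=kab(tm,W); print('W',th.round(4),t.round(1),r.round(1).tolist())
R=np.array([[np.cos(th),-np.sin(th)],[np.sin(th),np.cos(th)]])
w=onz(d,310,197,146); print('handle',w.round(1),(R.T@(w[:2]-t)).round(1))
for p in((303,151),(318,151),(301,242),(318,243)):print(onz(d,*p,146).round(1))
print('model handle',(R@[32,0]+t).round(1))
mt=onz(T,364,211.5,170);j=onz(T,441.7,210,106);print('mill',mt,'jar',j)
```

```bash
python3 fw.py
```

```text
T -0.1824 [529.9 203.7] [[-1.6, -3.4], [-1.6, 2.4], [2.8, 0.6], [0.5, 0.7], [-0.1, -0.3]]
S -0.1982 [529.6 207.6] [[-2.2, -3.7], [-2.0, 4.0], [2.2, 3.3], [-1.6, -0.7], [3.6, -2.9]]
TS -0.1903 [529.7 205.7] [[-2.6, -4.2], [0.2, 1.0], [4.2, -2.4], [1.1, -1.8], [0.4, -3.1], [-1.2, -2.9], [-3.8, 5.3], [0.8, 6.4], [-2.2, 1.9], [3.1, -0.1]]
W -0.1904 [530.6 198.1] [[-0.7, -3.3], [-0.2, 4.1], [-1.0, -1.8], [2.5, 0.6], [-0.6, 0.5]]
handle [564.  192.7 146. ] [33.9  1. ]
[598.3 191.2 146. ]
[596.2 180.5 146. ]
[530.8 206.2 146. ]
[527.5 193.5 146. ]
model handle [562.  192.1]
mill [ 600.19321208 -109.38282375  170.        ] jar [ 610.99233959 -306.23795535  106.        ]
```

Request:
run_rows:
  plan: {"finger_gap":[60,60,60,60,60,60,60,60],"sx":[6,6,6,0,0,0,0,0],"sy":[-0.6,-0.5,-0.5,0,0,0,0,0],"sz":[30,30,30,28,26,18,0,0],"yaw":[0.006,0,0,0,0,0,0,0]}

```text
time_s: 3.57
ee_pos: [562.2, 192.0, 134.5]
tcp_rot: [0.0, 0.995, -0.097, -0.001]
contact_force: [0.6, -0.4, 0.3]
grip_width: 60.0
finger_force: 0.0
```

Run:
```python
from h import *
go([562.5,195.5,134],-.19)
d=cam('wrist'); save(d,'w2.png')
```

```text
t 3.57 pos [562.2 192.  134.5] head -0.1947 tilt [-0.001 -0.001 -1.   ] w 60.0
tool move [-0.4 -3.5  0.5] turn -0.005
```

View pics/w2.png

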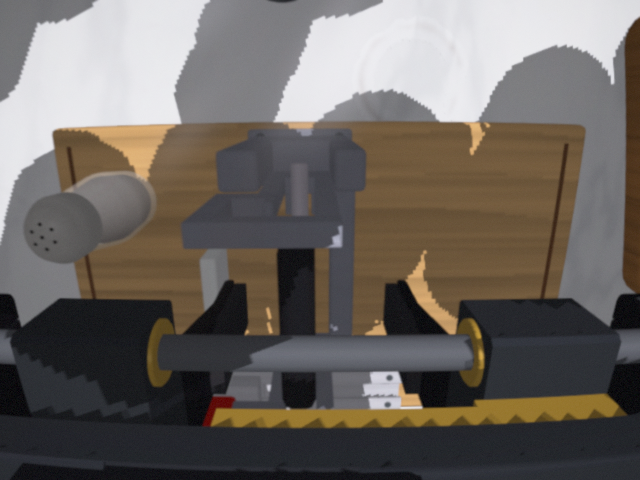

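The handle is at cols 278–314 (centre 296) and the jaws are centred at 315, so the handle is about 7 mm to the +y side, which agrees with the top and side cameras. I'll shift and close.

Request:
run_rows:
  plan: {"finger_gap":[60,40,26,20,8,8,8,8],"sx":[0,0,0,0,0,0,0,0],"sy":[-4,-3,0,0,0,0,0,0],"sz":[0,0,0,0,0,0,0,0],"yaw":[0,-0.004,0,0,0,0,0,0]}
  grip_force: 6

```text
time_s: 4.28
ee_pos: [563.8, 200.0, 134.5]
tcp_rot: [0.0, 0.996, -0.095, -0.0]
contact_force: [0.2, -0.5, 0.9]
grip_width: 21.5
finger_force: 0.0
```

```bash
python3 -c "
from h import *
go([562,198.5,134],-.19);print(manip.read_state()['contact_force'],manip.read_state()['finger_force'])"
```

```text
t 4.28 pos [563.8 200.  134.5] head -0.1894 tilt [-0. -0. -1.] w 21.5
tool move [-1.5  1.8  0.5] turn 0.001
[ 0.21072703 -0.50854338  0.88123139] 0.0
```

Request:
run_rows:
  plan: {"finger_gap":[8,8,8,8],"sx":[0,0,0,0],"sy":[0,0,0,0],"sz":[0,0,0,0],"yaw":[0,0,0,0]}
  grip_force: 6

```text
time_s: 4.62
ee_pos: [563.8, 199.9, 134.5]
tcp_rot: [0.0, 0.996, -0.095, -0.0]
contact_force: [-0.5, -1.0, 0.6]
grip_width: 14.0
finger_force: 6.0
```

```bash
python3 -c "
from h import *
s=manip.read_state();print(s['contact_force'],s['ft_torque'],s['grip_width'])"
```

```text
[-0.45846561 -0.9915003   0.56077221] [-0.21420134  0.10125575  0.03564164] 13.956155132964238
```

Request:
run_rows:
  plan: {"finger_gap":[8,8,8],"sx":[0,0,0],"sy":[0,0,0],"sz":[0,0,0],"yaw":[0,0,0]}
  grip_force: 40

```text
time_s: 4.87
ee_pos: [563.8, 199.9, 134.6]
tcp_rot: [0.0, 0.996, -0.095, -0.0]
contact_force: [0.9, -1.3, -0.5]
grip_width: 13.3
finger_force: 39.9
```

```bash
python3 -c "
from h import *
go([562,198.5,134],-.19)"
```

```text
t 4.87 pos [563.8 199.9 134.6] head -0.1893 tilt [-0. -0. -1.] w 13.3
tool move [-1.5  1.8  0.6] turn 0.001
```

Request:
run_rows:
  plan: {"finger_gap":[8,8,8,8,8,8,8,8,8],"sx":[0,0,0,0,0,0,0,0,0],"sy":[0,0,0,0,0,0,0,0,0],"sz":[-5,-10,-10,-10,-10,-9,-6,0,0],"yaw":[0,0,0,0,0,0,0,0,0]}

```text
time_s: 5.62
ee_pos: [563.9, 200.1, 194.9]
tcp_rot: [-0.0, 0.996, -0.095, 0.0]
contact_force: [-1.3, -0.1, -2.6]
grip_width: 13.8
finger_force: 39.9
```

```bash
python3 -c "
from h import *
go([0,0,195.6],-.19)"
```

```text
t 5.62 pos [563.9 200.1 194.9] head -0.1893 tilt [ 0.001  0.    -1.   ] w 13.8
tool move [-516.2  302.6   -1.1] turn 0.001
```

Request:
run_rows:
  plan: {"finger_gap":[8,8,8,8,8],"sx":[0,0,0,0,0],"sy":[-5,-6,-6,0,0],"sz":[0,0,0,0,0],"yaw":[0,0,0,0,0]}

```text
time_s: 6.03
ee_pos: [566.8, 217.5, 194.2]
tcp_rot: [-0.0, 0.996, -0.094, -0.0]
contact_force: [-0.7, 0.0, -1.9]
grip_width: 13.6
finger_force: 39.9
```

Request:
run_rows:
  plan: {"finger_gap":[8,8,8,8,8],"sx":[0,0,0,0,0],"sy":[0,0,0,0,0],"sz":[4,4,3,0,0],"yaw":[0,0,0,0,0]}

```text
time_s: 6.45
ee_pos: [566.9, 216.6, 183.3]
tcp_rot: [0.0, 0.996, -0.095, -0.0]
contact_force: [1.6, -0.3, -1.6]
grip_width: 13.5
finger_force: 39.9
```

Request:
run_rows:
  plan: {"finger_gap":[8,8,8],"sx":[0,0,0],"sy":[0,0,0],"sz":[1,1,0],"yaw":[0,0,0]}

```text
time_s: 6.7
ee_pos: [567.2, 216.9, 182.5]
tcp_rot: [-0.0, 0.996, -0.094, 0.0]
contact_force: [-1.6, -0.5, 3.0]
grip_width: 13.6
finger_force: 39.9
```

Request:
run_rows:
  plan: {"finger_gap":[8,8,8],"sx":[0,0,0],"sy":[0,0,0],"sz":[1,0,0],"yaw":[0,0,0]}

```text
time_s: 6.95
ee_pos: [567.3, 217.1, 182.3]
tcp_rot: [-0.0, 0.996, -0.094, 0.001]
contact_force: [-4.2, -2.8, 10.2]
grip_width: 13.4
finger_force: 40.0
```

Run:
```python
from h import *
a=cam('side');save(a,'s2.png');b=cam('wrist')
o=np.hstack([cv2.resize(a['frame'][250:330,230:320],None,fx=4.2,fy=4.2,interpolation=2)[:336],cv2.resize(b['frame'][80:420,100:520],None,fx=.98,fy=.98)[:333][:, :410] if 0 else cv2.resize(b['frame'][80:420,100:520],(415,336))])
cv2.imwrite('pics/c2.png',o[:,:,::-1])
```

```text
(no output)
```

View pics/c2.png

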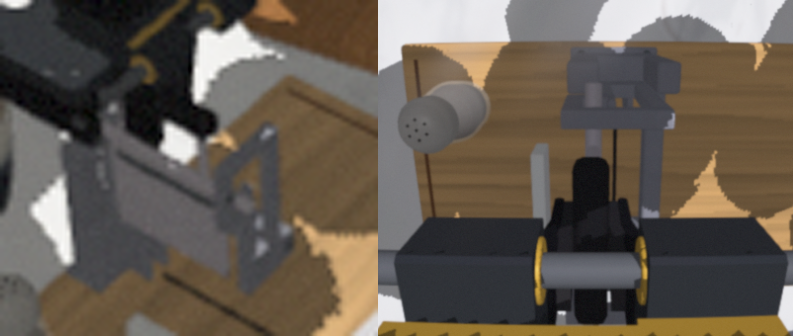

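The guard's bar rests at +47.7 mm with an upward force, as expected for the notch floor (+48), whereas the lip would have stopped it at +56. I'll release it gently.

Request:
run_rows:
  plan: {"finger_gap":[8,8,8],"sx":[0,0,0],"sy":[0,0,0],"sz":[-0.8,-0.4,0],"yaw":[0,0,0]}
  grip_force: 10

```text
time_s: 7.3
ee_pos: [567.3, 216.9, 182.3]
tcp_rot: [-0.0, 0.996, -0.095, 0.0]
contact_force: [-2.1, -0.9, 5.2]
grip_width: 13.8
finger_force: 10.0
```

Request:
run_rows:
  plan: {"finger_gap":[16,20,30,40,40,40,40,40,40],"sx":[0,0,0,0,0,0,0,0,0],"sy":[0,0,0,0,0,0,0,0,0],"sz":[0,0,0,0,0,-10,-20,-30,0],"yaw":[0,0,0,0,0,0,0,0,0]}

```text
time_s: 8.05
ee_pos: [568.9, 218.1, 248.1]
tcp_rot: [-0.002, 0.996, -0.094, 0.003]
contact_force: [0.9, 0.6, 1.1]
grip_width: 39.9
finger_force: 0.0
```

Run:
```python
from h import *
a=cam('side');save(a,'s3.png');b=cam('wrist');save(b,'w3.png')
o=np.hstack([cv2.resize(a['frame'][250:350,220:330],None,fx=3.6,fy=3.6,interpolation=2),cv2.resize(b['frame'][90:330,140:440],(400,360))])
cv2.imwrite('pics/c3.png',o[:,:,::-1]);go([0,0,0])
```

```text
t 8.15 pos [567.7 217.3 243.7] head -0.1892 tilt [ 0.003  0.001 -1.   ] w 39.9
tool move [-517.4  320.5  241.8] turn None
```

View pics/c3.png

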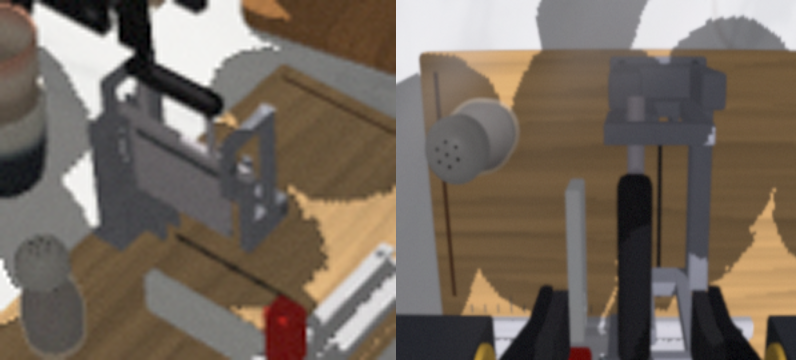

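The guard hangs by itself, with its bar in the notches and the handle released. Next I go to the knob, using the slicer origin of (529.8, 206.6) refined from the two guard grasps.

```bash
python3 -c "
from h import *
go([460.3,275,77],-.19)"
```

```text
t 8.15 pos [567.7 217.3 243.7] head -0.1892 tilt [ 0.003  0.001 -1.   ] w 39.9
tool move [-116.8  -36.2  166.5] turn 0.001
```

Request:
run_rows:
  plan: {"finger_gap":[60,60,60,60,60,60],"sx":[-29,-29,-29,-29,0,0],"sy":[-9,-9,-9,-9,0,0],"sz":[0,0,0,0,0,0],"yaw":[0,0,0,0,0,0]}

```text
time_s: 8.65
ee_pos: [458.4, 274.8, 241.6]
tcp_rot: [0.0, 0.996, -0.093, 0.0]
contact_force: [0.9, -0.3, -0.1]
grip_width: 59.4
finger_force: 0.0
```

Run:
```python
from h import *
go([460.3,275,77],-.19)
d=cam('wrist');f=d['frame'].astype(int);m=(f[:,:,0]>90)&(f[:,:,1]<60)&(f[:,:,2]<60);v,u=np.nonzero(m);print(len(u))
if len(u):
  print(u.min(),u.max(),v.min(),v.max());k=v<v.min()+6
  print([proj(d,(460.3,275,z)).round(0).tolist() for z in(50,96)])
t=cam('top');save(t,'t3.png')
```

```text
t 8.65 pos [458.4 274.8 241.6] head -0.1862 tilt [ 0.    -0.001 -1.   ] w 59.4
tool move [  1.8  -0.7 164.6] turn 0.004
873
300 325 196 232
[[313.0, 208.0], [313.0, 221.0]]
```

Request:
run_rows:
  plan: {"finger_gap":[60,60,60,60,60,60,40,30,14,14,14,14,14],"sx":[2,0,0,0,0,0,0,0,0,0,0,0,0],"sy":[-0.5,0,0,0,0,0,0,0,0,0,0,0,0],"sz":[30,30,30,30,26,18,0,0,0,0,0,0,0],"yaw":[0.003,0,0,0,0,0,0,0,0,0,0,0,0]}
  grip_force: 5

```text
time_s: 9.83
ee_pos: [462.3, 274.3, 78.5]
tcp_rot: [-0.0, 0.995, -0.096, 0.001]
contact_force: [-0.1, 1.8, 0.3]
grip_width: 21.0
finger_force: 0.4
```

```bash
python3 -c "
from h import *
go([460.3,275,77],-.19)"
```

```text
t 9.83 pos [462.3 274.3  78.5] head -0.1923 tilt [ 0.001  0.001 -1.   ] w 21.0
tool move [-2.1 -0.3  1.5] turn -0.002
```

Request:
run_rows:
  plan: {"finger_gap":[14,14,14],"sx":[0,0,0],"sy":[0,0,0],"sz":[0,0,0],"yaw":[0,0,0]}
  grip_force: 8

```text
time_s: 10.08
ee_pos: [462.3, 274.4, 78.4]
tcp_rot: [-0.0, 0.995, -0.096, 0.0]
contact_force: [-1.1, 0.2, 5.1]
grip_width: 20.0
finger_force: 8.0
```

Request:
run_rows:
  plan: {"finger_gap":[10,10],"sx":[0,0],"sy":[0,0],"sz":[0,0],"yaw":[0,0]}
  grip_force: 35

```text
time_s: 10.25
ee_pos: [462.3, 274.4, 78.4]
tcp_rot: [-0.0, 0.995, -0.096, 0.0]
contact_force: [-0.2, 0.7, 5.7]
grip_width: 19.8
finger_force: 35.0
```

Request:
run_rows:
  plan: {"finger_gap":[10,10,10,10,10],"sx":[0,0,0,0,0],"sy":[5,10,12,12,0],"sz":[0,0,0,0,0],"yaw":[0,0,0,0,0]}

```text
time_s: 10.67
ee_pos: [454.6, 233.7, 78.3]
tcp_rot: [0.0, 0.995, -0.097, 0.0]
contact_force: [-0.9, -2.2, 10.5]
grip_width: 19.6
finger_force: 35.0
```

```bash
python3 -c "
from h import *
go([460.3,275,77],-.19)"
```

```text
t 10.67 pos [454.6 233.7  78.3] head -0.194 tilt [ 0.001 -0.    -1.   ] w 19.6
tool move [ -2.4 -41.7   1.3] turn -0.004
```

Request:
run_rows:
  plan: {"finger_gap":[10,10,10,10,10,10],"sx":[0,0,0,0,0,0],"sy":[8,14,14,14,10,0],"sz":[-0.6,0,0,0,0,0],"yaw":[0,0,0,0,0,0]}

```text
time_s: 11.17
ee_pos: [442.6, 174.1, 78.4]
tcp_rot: [0.001, 0.995, -0.097, -0.0]
contact_force: [-1.6, -2.7, 6.2]
grip_width: 19.7
finger_force: 35.0
```

Request:
run_rows:
  plan: {"finger_gap":[10,10,10,10,10,10,10,10],"sx":[0,0,0,0,0,0,0,0],"sy":[8,14,14,14,14,14,3,0],"sz":[0,0,0,0,0,0,0,0],"yaw":[0,0,0,0,0,0,0,0]}

```text
time_s: 11.83
ee_pos: [427.1, 95.5, 78.3]
tcp_rot: [0.001, 0.995, -0.097, -0.0]
contact_force: [-0.6, -3.6, 4.4]
grip_width: 19.8
finger_force: 35.0
```

```bash
python3 -c "
from h import *
go([460.3,275,77],-.19);p=manip.read_state()['ee_pos'];print(.189*p[0]+.982*p[1]-302.5)"
```

```text
t 11.83 pos [427.1  95.5  78.3] head -0.1942 tilt [-0.001 -0.001 -1.   ] w 19.8
tool move [  -2.1 -182.5    1.1] turn -0.004
-127.95814425667007
```

Request:
run_rows:
  plan: {"finger_gap":[10,10,10,10],"sx":[0,0,0,0],"sy":[0,0,0,0],"sz":[-4,-8,-12,0],"yaw":[0,0,0,0]}

```text
time_s: 12.17
ee_pos: [428.3, 98.2, 104.1]
tcp_rot: [-0.0, 0.995, -0.096, 0.001]
contact_force: [1.4, 1.6, -1.1]
grip_width: 19.7
finger_force: 35.0
```

Request:
run_rows:
  plan: {"finger_gap":[10,10,10,10,10,10,10,10,10,10,10],"sx":[0,0,0,0,0,0,0,0,0,0,0],"sy":[0,0,0,0,0,0,0,0,0,0,0],"sz":[-18,-20,-20,-20,-20,-20,-20,-18,0,0,0],"yaw":[0,0,0,0,0,0,0,0,-0.1,-0.094,0]}

```text
time_s: 13.08
ee_pos: [427.4, 97.7, 258.3]
tcp_rot: [0.0, 1.0, 0.003, -0.0]
contact_force: [-0.6, -0.1, -2.3]
grip_width: 19.8
finger_force: 35.0
```

```bash
python3 -c "
from h import *
go([512,-212,258],0)"
```

```text
t 13.08 pos [427.4  97.7 258.3] head 0.0069 tilt [-0. -0. -1.] w 19.8
tool move [8.250e+01 3.103e+02 3.000e-01] turn 0.007
```

Request:
run_rows:
  plan: {"finger_gap":[10,10,10,10,10,10,10,10,10,10,10,10,10,10,10],"sx":[4,6,7,7,7,7,7,7,7,7,7,6,4,0,0],"sy":[14,24,26,26,26,26,26,26,26,26,26,24,14,0,0],"sz":[0,0,0,0,0,0,0,0,0,0,0,0,0,0,0],"yaw":[0.006,0,0,0,0,0,0,0,0,0,0,0,0,0,0]}

```text
time_s: 14.33
ee_pos: [509.0, -213.2, 257.6]
tcp_rot: [-0.001, 1.0, -0.003, -0.001]
contact_force: [-0.0, 0.1, -0.9]
grip_width: 19.2
finger_force: 35.0
```

Run:
```python
from h import *
go([512,-212,80],0)
T=cam('top');save(T,'t4.png')
for q in((364,211.5,170),(441.7,210,106)):print(onz(T,*q).round(0))
S=cam('side');save(S,'s4.png')
# side-view mill knob: sidecrop px (650,57)/1.8 ; jar top (692,27)
print('S mill',onz(S,(650-582)/1.8+280,57/1.8+165,168).round(0),'jar',onz(S,(692-582)/1.8+280,27/1.8+165,106).round(0))
```

```text
t 14.33 pos [ 509.  -213.2  257.6] head -0.007 tilt [-0.001  0.001 -1.   ] w 19.2
tool move [  3.2  -1.  177.6] turn -0.007
[ 600. -109.  170.]
[ 611. -306.  106.]
S mill [ 605. -128.  168.] jar [ 617. -325.  106.]
```

Run:
```python
from h import *
S=cam('side');T=cam('top')
for n,p in(('FL',(667,-42,21)),('FR',(663,-363,21)),('NR',(457,-353,21)),('NL',(463,-38,21)),('mill',(600,-109,170)),('jar',(611,-306,106))):print(n,proj(S,p).round(1))
for n,q in(('NR',(390,212)),('NL',(355.6,275)),('FL',(289,251))): print(n,onz(S,*q,21).round(0))
def tri(a,b):
    (o,r),(p,s)=ray(T,*a),ray(S,*b); k=np.linalg.lstsq(np.c_[r,-s],p-o,rcond=None)[0]; return ((o+k[0]*r).round(0),(p+k[1]*s).round(0))
print(tri((364,211.5),(317.8,196.7)),tri((441.7,210),(341.1,180)))
b=S['frame'];hs=cv2.cvtColor(b,cv2.COLOR_RGB2HSV);g=cv2.inRange(hs,(45,60,20),(85,255,255))[160:230,320:365];v,u=np.nonzero(g);print(u.min()+320,u.max()+320,v.min()+160,v.max()+160)
```

```text
FL [284.6 250.2]
FR [331.9 193.4]
NR [391.1 210.9]
NL [351.3 272. ]
mill [316.5 200.1]
jar [340.6 183.6]
NR [ 458. -346.   21.]
NL [448. -32.  21.]
FL [654. -44.  21.]
(array([ 598., -108.,  182.]), array([ 596., -109.,  182.])) (array([ 609., -302.,  122.]), array([ 608., -302.,  122.]))
335 348 179 188
```

Request:
run_rows:
  plan: {"finger_gap":[10,10,10,10,10,10,10,10,10,10,10],"sx":[-9,0,0,0,0,0,0,0,0,0,0],"sy":[0,0,0,0,0,0,0,0,0,0,0],"sz":[10,22,26,26,26,24,16,10,6,0,0],"yaw":[-0.007,0,0,0,0,0,0,0,0,0,0]}

```text
time_s: 15.45
ee_pos: [500.8, -212.8, 93.2]
tcp_rot: [0.0, 1.0, 0.002, 0.0]
contact_force: [-0.9, -0.2, -1.4]
grip_width: 19.5
finger_force: 35.0
```

Run:
```python
from h import *
go([500,-212,80],0)
S=cam('side');W=cam('wrist')
o=np.hstack([cv2.resize(S['frame'][160:290,270:410],(420,390),interpolation=2),cv2.resize(W['frame'][60:480,100:520],(380,390))]);cv2.imwrite('pics/c4.png',o[:,:,::-1])
```

```text
t 15.45 pos [ 500.8 -212.8   93.2] head 0.003 tilt [ 0.001 -0.    -1.   ] w 19.5
tool move [-0.8 -0.8 13.2] turn 0.003
```

Request:
run_rows:
  plan: {"finger_gap":[10,10,10,10,10,10],"sx":[0,0,0,0,0,0],"sy":[0,0,0,0,0,0],"sz":[5,5,2,1,0,0],"yaw":[0,0,0,0,0,0]}

```text
time_s: 16.05
ee_pos: [500.3, -212.9, 79.3]
tcp_rot: [-0.0, 1.0, 0.001, -0.0]
contact_force: [0.4, -0.5, -1.0]
grip_width: 19.9
finger_force: 35.0
```

Request:
run_rows:
  plan: {"finger_gap":[10,10,10,10],"sx":[0,0,0,0],"sy":[0,0,0,0],"sz":[1,0.5,0,0],"yaw":[0,0,0,0]}

```text
time_s: 16.38
ee_pos: [500.3, -212.9, 77.9]
tcp_rot: [-0.0, 1.0, 0.001, 0.0]
contact_force: [-0.8, -0.9, -0.8]
grip_width: 19.7
finger_force: 35.0
```

Request:
run_rows:
  plan: {"finger_gap":[10,10,10,10],"sx":[0,0,0,0],"sy":[0,0,0,0],"sz":[0.5,0.4,0,0],"yaw":[0,0,0,0]}

```text
time_s: 16.72
ee_pos: [500.3, -213.0, 77.3]
tcp_rot: [0.0, 1.0, 0.001, 0.0]
contact_force: [-2.3, 0.5, 4.7]
grip_width: 19.8
finger_force: 35.0
```

Request:
run_rows:
  plan: {"finger_gap":[10,10,10],"sx":[0,0,0],"sy":[0,0,0],"sz":[0.6,0,0],"yaw":[0,0,0]}

```text
time_s: 16.97
ee_pos: [500.4, -212.9, 77.3]
tcp_rot: [0.0, 1.0, 0.001, 0.0]
contact_force: [-4.5, 1.9, 11.5]
grip_width: 19.7
finger_force: 35.0
```

Contact at TCP z = 77.3, as expected. I'll ease off, release and rise.

Request:
run_rows:
  plan: {"finger_gap":[10,10,10],"sx":[0,0,0],"sy":[0,0,0],"sz":[-0.7,0,0],"yaw":[0,0,0]}
  grip_force: 8

```text
time_s: 17.22
ee_pos: [500.5, -212.9, 77.3]
tcp_rot: [0.0, 1.0, 0.001, 0.0]
contact_force: [-1.9, 1.4, 5.8]
grip_width: 19.8
finger_force: 8.0
```

Request:
run_rows:
  plan: {"finger_gap":[22,26,40,50,50,50,50,50,50,50,50,50,50,50,50],"sx":[0,0,0,0,0,0,0,0,0,0,0,-15,-15,0,0],"sy":[0,0,0,0,0,0,0,0,0,0,0,0,0,0,0],"sz":[0,0,0,0,0,-8,-20,-25,-25,-25,-25,-25,0,0,0],"yaw":[0,0,0,0,0,0,0,0,0,0,0,0,0,0,0]}

```text
time_s: 18.47
ee_pos: [470.1, -213.2, 230.7]
tcp_rot: [0.0, 1.0, 0.001, 0.0]
contact_force: [0.6, -0.2, 0.1]
grip_width: 50.0
finger_force: 0.0
```

Run:
```python
from h import *
go([0,0,0])
S=cam('side');T=cam('top');W=cam('wrist')
r=lambda a,s:cv2.resize(a,s,interpolation=2)
o=np.hstack([np.vstack([r(S['frame'][165:285,270:400],(400,300)),r(S['frame'][240:360,205:345],(400,300))]),np.vstack([r(T['frame'][185:305,165:325],(400,300)),r(W['frame'][0:480,0:640],(400,300))])]);cv2.imwrite('pics/c5.png',o[:,:,::-1])
```

```text
t 18.47 pos [ 470.1 -213.2  230.7] head 0.0021 tilt [ 0.001 -0.001 -1.   ] w 50.0
tool move [-469.9 -214.3  230.2] turn None
```

View pics/c5.png

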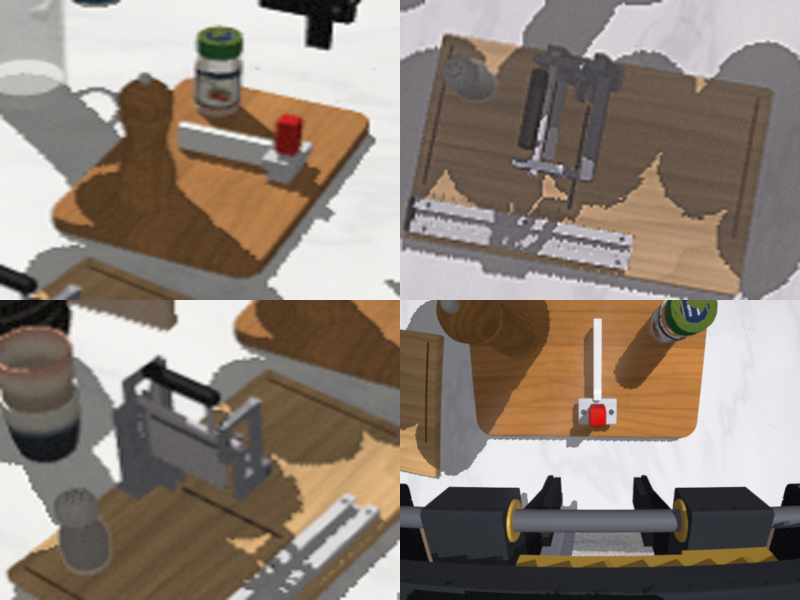

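The stop stands upright and wholly on the board (wrist view, shoe at about (598,412)). The guard is hung up, and the mill, jar and shaker are where they were. Handing in.

```bash
python3 -c "
from plant import manip
print(manip.close_job())"
```

```text
the job is handed in; nothing more can be done
None
```

The job is handed in at about 18.5 s: the guard hangs in its notches, the length stop stands on its shoe wholly on the board, and the mill, jar and shaker were left where they stood.

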